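# Store the spare lens barrels and press the long one into the V-block

## Robot

A 6-joint arm with a two-finger parallel gripper is mounted at the origin on the work surface. World frame = base frame: x ahead of the robot, y to its left, z up, the work surface at z = 0. Lengths are in m, angles in degrees, forces in N, time in s.
With the tool pointing down it reaches from about 0.25 to 0.725 m from the base axis. Payload 9.7 kg.
Tool frame: the origin (TCP) lies between the finger pads; the fingertips stand 11 mm ahead of it and the grasp point (between the pads) lies 8 mm behind it; z points along the fingers, x is the direction in which the jaws open and shut, and the axes are right-handed (so a half turn about z gives the same grasp; the last joint's range is limited). The gripper opens to 85 mm and grips with 20 to 120 N. Pads are 22 mm wide; open, the fingers measure 114 mm over their backs; the gripper's body (76 mm by 85 mm) begins 54 mm behind the grasp point. The pads swing forward as they close: fully open they stand 13 mm farther back than shut.
Start: joints at [-70.417, 4.979, 10.078, 95.1, 0, 90], TCP at [0.184, -0.518, 0.242] pointing down, gripper open.
Joint ranges: [-179.16, 179.16], [-48.56, 103.87], [-65.8, 70.77], [-126.05, 130.52], [-82.76, 87.17], [-180, 180]. Speed limits (degrees/s): [127.2, 127.2, 147.25, 180, 180, 180].

## Interface

Orientations are given as [roll, pitch, yaw] about the fixed x, y, z axes, in that order (R = Rz(yaw) Ry(pitch) Rx(roll)).
In Python, from workcell import get_obs, camera, job_done, spotter gives the robot as it stands.
- The arm moves only by the tool play_rows, never from a script. Its argument "rows" is a list of rows, each a list of 3 entries, a list of its own where there are three numbers: the closure, from 0 (fully open) to 1 (shut), then the shift along the tool's x, y, z in cm, then the turn, a rotation vector about the tool's x, y, z in degrees. In form: [[claw, [x, y, z], [wx, wy, wz]], ...]. A call has 1 to 12 rows; each row shifts and turns the pose as measured when the row begins, along the tool's axes as they then stand; what a row does not reach is not made up. A row lasts 1/10 s, in which the tool goes at most 50 mm and 8.59 degrees, less where a joint would pass 70% of its speed; a pose out of reach is approached as far as the arm can. A call is refused whole if a number of a shift passes 5 or a number of a turn 8.59, either way. A call with a gripper value outside its range is refused whole. The fingers move at their own pace and stop on an object; "newtons" is the grip in N (left out, the last holds). Time passes only in rows, so rows that do not move let the fingers close. It gives the time, the measured TCP pose, the force and the opening at its end, in the units of the state.
- get_obs(): the state, without advancing time (a new reading comes with each control period).
- camera(name): name is "scene" or "top" or "wrist"; returns a dict with "img" (400x640x3 uint8, red, green, blue), "intrinsics" (3x3 intrinsics, pixels), "xyz" and "orientation" of the camera in the world. Camera axes: x right, y down, z forward; pixel columns grow to the right and rows downward; lengths in m; the calibration is good to about 2 mm. A picture is of the moment at which its call begins. There is no depth.
- job_done(): hands the job in, once; it reports no verdict.
Trained networks look in a picture, given as the dict that the camera call returned (one of the last four; its "shot" number tells which), for a name from the list of things; names that differ only in an ending like _2 or _b are one class to them, and where a whole thing is asked for, a point or a joint stands for the part that bears it (a point fixed in the world has none). Each returns a list of dicts, best first, with "confidence" (0 to 1); they miss things now and then, are a little off and sometimes report something else, mostly with a low value. They report only what shows in the picture. A call takes as long as a camera call. They do not tell look-alikes from the thing itself.
- spotter.spot_in(picture, thing): "point" ([x, y, z] in m, in world coordinates, good to about 4 mm: the middle of the surface that is visible of it).
- spotter.trace(picture, thing): "pixels" (400x640 bool, what is visible of it).
The state is a dict: "time": time; "q": joint angles; "qd": joint speeds; "joint_efforts": joint torques, N m; "ee_pos": TCP position; "tcp_rot": TCP orientation; "wrist_force": force on the tool from outside, world axes, zero at the start; "torque": the same for the moment, N m; "opening": finger opening in m.
Only numpy, scipy, OpenCV 4.12 (cv2) and the standard library are available. Lean on these libraries where they do the work, as an engineer would, in place of code of your own. Each camera call takes 0.05 s, during which the arm holds its last target.

## Task

Three look-alike lens barrels lie mixed on black rests at the repair bench. First lay the short and the medium barrel, without dropping them, in the free cradle of the rack that already holds a sample of the same length, and let go of them; then seat the long barrel in the steel V-block, centred lengthwise, and finish while still holding it there with the gripper, pressed straight down with about 15 newtons so that both sloping faces carry it. Leave the sample barrels, the tape roll and the meter where they are.

Things in the scene. Friction and masses are not known exactly. Their poses are not given: they have to be found in the camera images.
- short_c (a point): silver lens barrel, a plain cylinder 32 mm in diameter and 44 mm long with a black rubber band round its middle and dark blue glass in both ends; the short one, about 66 g; starts lying level on a low black rest (fixed, 24 mm wide, 30 mm along the barrel, nothing beside it) with its axis 28 mm above the table. This point is its centre (half-way along, on the axis); its x axis runs along the cylinder
- medium_c (a point): silver lens barrel, a plain cylinder 32 mm in diameter and 64 mm long with a black rubber band round its middle and dark blue glass in both ends; the medium one, about 96 g; starts on another such rest, axis 28 mm above the table. This point is its centre (half-way along, on the axis); its x axis runs along the cylinder
- long_c (a point): silver lens barrel, a plain cylinder 32 mm in diameter and 84 mm long with a black rubber band round its middle and dark blue glass in both ends; the long one, about 126 g, for the V-block; starts on the third such rest, axis 28 mm above the table. This point is its centre (half-way along, on the axis); its x axis runs along the cylinder
- short: the short barrel itself; origin on its wall, 16 mm from the centre point at right angles to the axis
- medium: the medium barrel itself; origin on its wall, as for the short one
- long: the long barrel itself; origin on its wall, as for the short one
- short_free (a point): the FREE cradle of the short rack: a short barrel lying there has its centre at this point, 30 mm above the table, and its axis along this point's x axis. The rack's other cradle, at y +84 mm from here, holds the sample short barrel
- medium_free (a point): the FREE cradle of the medium rack: a medium barrel lying there has its centre at this point, 30 mm above the table, and its axis along this point's x axis. The rack's other cradle, at y +84 mm from here, holds the sample medium barrel
- short_rack: rack for short barrels, fixed; origin under its centre. White plate 74 x 124 x 4 mm with two yellow cradles along its x, at y +42 (sample barrel) and y -42 mm (free). A cradle is 24 mm wide, narrower than the barrel: two soft black bars (centres 14 mm up) between white end stops 26 mm high and 50 mm apart; beside it there is only the plate
- medium_rack: rack for medium barrels, fixed; origin under its centre. White plate 94 x 124 x 4 mm with two yellow cradles along its x, at y +42 (sample barrel) and y -42 mm (free). A cradle is 24 mm wide, narrower than the barrel: two soft black bars (centres 14 mm up) between white end stops 26 mm high and 70 mm apart; beside it there is only the plate
- v_seat (a point): where the centre of the long barrel is when seated in the V-block, 42.6 mm above the table; x runs along the V (the barrel's axis lies along it), z up. The 90-degree V has its bottom line 22.6 mm below this point and rises to 24 mm either side, about the height of this point
- vblock: the V-block, fixed, stiff steel; origin under its centre, x along the V. Dark base 90 x 76 x 12 mm with two bright steel V supports, each 16 mm long, centred at x +30 and -30 mm, with a clear 44 mm gap between them where fingers fit round the middle of the barrel (base 12 mm high below)
- v_face_a: the sloping V faces on the V-block's +y side (at both supports), 45 degrees; each support is flat-topped, 44 mm high and 67 mm wide overall; origin on the table under the V-block's centre
- v_face_b: the sloping V faces on the V-block's -y side; same origin
- short_sample: sample barrel, same as the short one, lying in the short rack; leave alone; origin on its wall, 16 mm from its axis
- medium_sample: sample barrel, same as the medium one, lying in the medium rack; leave alone; origin on its wall, 16 mm from its axis
- tape: roll of amber tape lying flat, 60 mm across, 19 mm high; leave alone; origin centre of underside
- meter: grey bench multimeter lying flat, 78 x 140 x 34 mm, long side along its y; leave alone; origin centre of underside
Things that resemble listed ones, but are neither listed nor needed, are in the scene too. What is shaped like the short but yellow is not meant. What is shaped like the long but brown is not meant.

How it is judged (in metres and radians):
On the way, in this order (a step that is already met when the one before it is completed fails the run):
1. the short and the medium barrel lie released in the free cradles of their own racks (distance between short_c and short_free below 0.007 m and angle between the x axis of short_c and the x axis of short_free, either way round below 0.1 rad and contact force between the fingers and short below 0.05 N and linear speed of each of short, medium below 0.03 m/s and distance between medium_c and medium_free below 0.007 m and angle between the x axis of medium_c and the x axis of medium_free, either way round below 0.1 rad and contact force between the fingers and medium below 0.05 N), for 0.2 s.
2. the long barrel is seated in the V-block and pressed onto both faces by the gripper (x of long_c in the frame of v_seat between -0.008 and 0.008 m and y of long_c in the frame of v_seat between -0.002 and 0.002 m and z of long_c in the frame of v_seat between -0.002 and 0.0015 m and angle between the x axis of long_c and the x axis of v_seat, either way round below 0.04 rad and contact force between long and v_face_a above 2 N and contact force between long and v_face_b above 2 N and contact force between the fingers and long above 2 N), for 0.3 s.
At the end, for the whole second after the job is handed in: Short and medium barrels released in their own racks' free cradles (within 7 mm, 0.1 rad); long barrel in the V (within 8 mm lengthwise, 2 mm across and in height, 0.04 rad), gripper on it with over 2 N, over 2 N on each V side, through the last second (all of step 1 and all of step 2); the arm keeps its last pose, push and grip.
It fails at once if a sample barrel, the tape roll or the meter is moved more than 30 mm (distance of any of tape, meter, short_sample, medium_sample from where it was at the start of the episode above 0.03 m).
It fails at once if a barrel is dropped (falls free faster than 0.5 m/s) ((linear speed of short above 0.5 m/s and contact force between the fingers and short below 0.05 N) or (linear speed of medium above 0.5 m/s and contact force between the fingers and medium below 0.05 N) or (linear speed of long above 0.5 m/s and contact force between the fingers and long below 0.05 N)).
It fails at once if the long barrel is forced into the V: over 40 N on one side (contact force between long and v_face_a above 40 N or contact force between long and v_face_b above 40 N).
It also fails if it takes over 72 s, if anything falls off the work surface, if the arm or the gripper's body presses on something with over 40 N, if the wrist force passes 120 N, or if a joint passes its speed limit or range.

## Working session

There is one attempt and no reset: what is moved stays moved. The work goes in short steps, Python scripts to look and compute and a tool call to move; the robot and the scene stay as the last step left them, time stands still between calls to the robot, and variables do not carry over. Pictures are saved under pics/ and viewed, and the job is handed in when it is done.

Besides the shell and the picture viewer there is one more tool, called after ">>>" as a command line: name --argument value ..., lists and objects as JSON in quotes. play_rows: Moves the arm, as the interface text tells. Its arguments: {"type":"object","properties":{"rows":{"type":"array","items":{"type":"array"}},"newtons":{"type":"number"}},"required":["rows"]}

```bash
ls; mkdir -p pics; python3 - <<'E'
from workcell import get_obs, camera, spotter
import cv2
print(get_obs())
for n in ("scene","top"):
    c=camera(n); cv2.imwrite(f"pics/{n}0.png",c["img"][:,:,::-1]); print(n,c["intrinsics"],c["xyz"],c["orientation"],c["shot"])
    for t in ["short","medium","long","short_rack","medium_rack","vblock","tape","meter"]:
        print(t,[(([round(v,3) for v in d["point"]]),round(d["confidence"],2)) for d in spotter.spot_in(c,t)])
E
```

```text
pics
{'time': 0.0, 'q': array([-7.04166568e+01,  5.01010116e+00,  1.00326872e+01,  9.50993929e+01,
       -1.47816734e-03,  9.00016580e+01]), 'qd': array([ 0.02217479,  0.02624679, -0.01094295, -0.09534258,  0.04448039,
        0.04581546]), 'joint_efforts': array([-1.37810734e-03, -5.20382845e+01,  4.64803004e+01,  1.62379991e-02,
       -3.80181007e-05,  6.62565171e-06]), 'ee_pos': array([ 0.18426552, -0.51797523,  0.24157682]), 'tcp_rot': array([ 1.79998520e+02,  7.68068460e-02, -7.04183148e+01]), 'wrist_force': array([-0.32472078,  0.73716358, -0.36064369]), 'torque': array([ 0.04762583, -0.01555283,  0.04184205]), 'opening': 0.08537366291845894}
scene [[421.69901866   0.         317.64001245]
 [  0.         421.69901866 195.49651712]
 [  0.           0.           1.        ]] [ 1.02881995 -0.27187783  0.78584127] [-141.36353405   -0.14493463   59.25294077] 1
short [([0.547, -0.196, 0.026], 0.93), ([0.414, -0.204, 0.026], 0.79), ([0.477, -0.144, 0.036], 0.76), ([0.523, -0.341, 0.002], 0.3), ([0.459, 0.113, 0.04], 0.28)]
medium [([0.461, 0.115, 0.042], 0.92), ([0.602, -0.041, 0.01
[... 555 characters left out ...]
2649263e-04 1.13147386e+00] [-173.00510659    0.83581601  -91.4260324 ] 2
short [([0.536, -0.189, 0.027], 0.78), ([0.464, -0.14, 0.037], 0.74), ([0.407, -0.205, 0.03], 0.59)]
medium [([0.45, 0.118, 0.041], 0.71), ([0.519, 0.338, 0.044], 0.49)]
long [([0.376, 0.015, 0.029], 0.9), ([0.518, 0.338, 0.042], 0.74), ([0.491, -0.005, 0.044], 0.73)]
short_rack [([0.529, 0.288, 0.004], 0.71), ([0.491, -0.003, 0.041], 0.62), ([0.467, -0.144, 0.042], 0.37), ([0.624, -0.017, 0.032], 0.2)]
medium_rack [([0.514, -0.334, 0.006], 0.78)]
vblock [([0.602, -0.04, 0.013], 0.8), ([0.511, -0.342, 0.001], 0.49), ([0.528, 0.293, 0.002], 0.25)]
tape [([0.676, -0.211, 0.019], 0.94)]
meter [([0.7, 0.243, 0.034], 0.97)]
```

View pics/scene0.png

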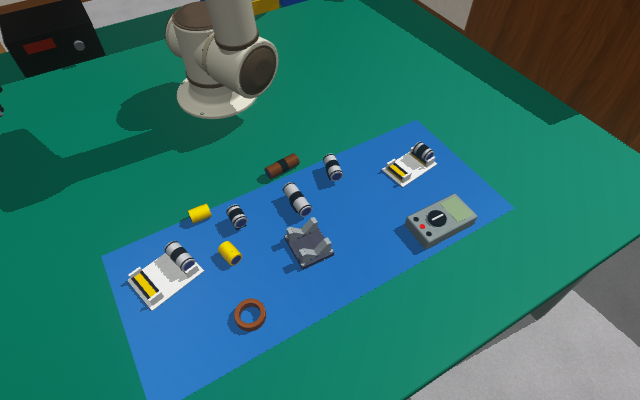

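View pics/top0.png

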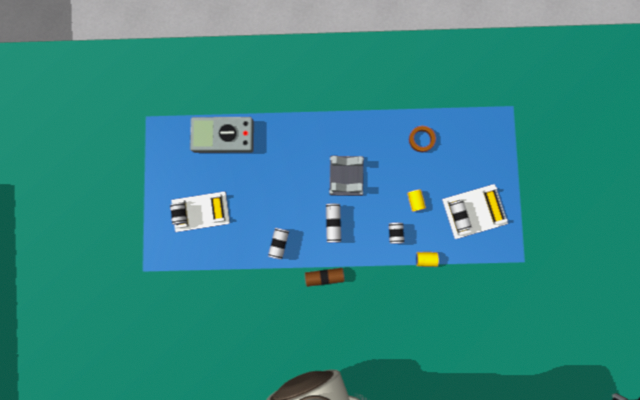

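The top picture shows the silver barrels: short at (397,233), medium at (279,242) and long at (333,222). Look-alikes to avoid are the yellow barrels at (416,200) and (428,259), the brown one at (325,277), and the samples in the racks at (460,216) and (180,213). The right rack looks like the medium one and the left like the short one. Next I'll check this by measuring.

```bash
cat > h.py <<'E'
import numpy as np, cv2
from scipy.spatial.transform import Rotation as R
from workcell import get_obs, camera, spotter
def rot(o): return R.from_euler('xyz',o,degrees=True).as_matrix()
def ray2plane(c,uv,z):
    K=np.array(c["intrinsics"]);uv=np.atleast_2d(np.array(uv,float))
    d=np.c_[uv,np.ones(len(uv))]@np.linalg.inv(K).T@rot(c["orientation"]).T
    o=np.array(c["xyz"]); return o+d*((z-o[2])/d[:,2])[:,None]
def proj(c,P):
    P=np.atleast_2d(P); p=(P-np.array(c["xyz"]))@rot(c["orientation"])@np.array(c["intrinsics"]).T
    return p[:,:2]/p[:,2:]
def rect(c,mask,z):
    k,_=cv2.findContours(mask.astype(np.uint8),0,2); k=max(k,key=cv2.contourArea)[:,0]
    p=ray2plane(c,k,z)[:,:2]
    (x,y),(w,h),a=cv2.minAreaRect((p*1000).astype(np.float32))
    if w<h: w,h,a=h,w,a+90
    return [round(v,1) for v in (x,y,w,h,(a+90)%180-90)]
E
python3 - <<'E'
from h import *
c=camera("top")
for t,z in [("short",.028),("medium",.028),("long",.028),("short_rack",.004),("medium_rack",.004),("vblock",.012)]:
    for d in spotter.trace(c,t): print(t,round(d["confidence"],2),rect(c,d["pixels"],z))
im=cv2.resize(c["img"][150:300,150:530,::-1],None,fx=2.1,fy=2.1,interpolation=cv2.INTER_CUBIC); cv2.imwrite("pics/topcrop.png",im)
w=camera("wrist");cv2.imwrite("pics/w0.png",w["img"][:,:,::-1]);print(w["intrinsics"],w["xyz"],w["orientation"])
E
```

```text
short 0.84 [408.1, -209.7, 46.1, 28.2, 88.6]
short 0.83 [537.4, -191.4, 44.9, 33.6, 11.4]
short 0.82 [464.4, -143.1, 46.2, 35.2, -1.5]
short 0.33 [508.8, -318.9, 121.3, 91.5, -75.6]
medium 0.67 [448.9, 118.2, 66.5, 34.4, -15.0]
long 0.94 [491.3, -6.0, 84.2, 33.4, -1.5]
long 0.77 [375.0, 16.7, 86.1, 33.2, -84.4]
long 0.26 [676.7, -211.0, 58.9, 57.6, 88.4]
long 0.16 [449.4, 116.4, 64.5, 30.3, -13.3]
short_rack 0.88 [527.8, 297.0, 123.9, 76.2, -82.5]
short_rack 0.28 [600.6, -38.9, 90.4, 75.9, -1.6]
medium_rack 0.19 [703.6, 247.8, 146.8, 85.5, 88.4]
vblock 0.97 [600.0, -37.7, 95.5, 76.4, -3.8]
vblock 0.4 [448.5, 119.2, 66.8, 34.4, -13.5]
[[316.3792426    0.         318.4572753 ]
 [  0.         316.3792426  200.84565724]
 [  0.           0.           1.        ]] [ 0.26202019 -0.49107025  0.37445696] [ 1.61324149e+02 -7.67306450e-02 -7.04530319e+01]
```

View pics/topcrop.png

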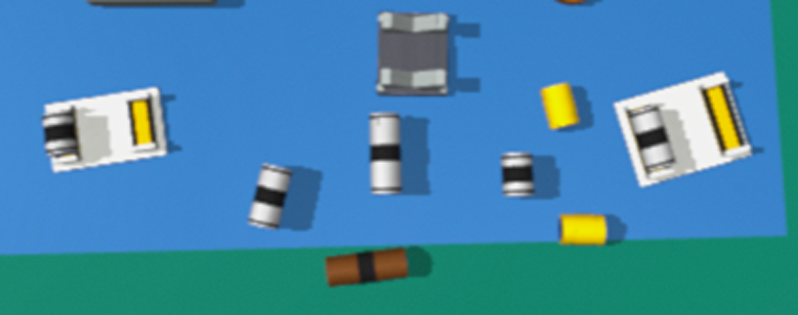

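View pics/w0.png

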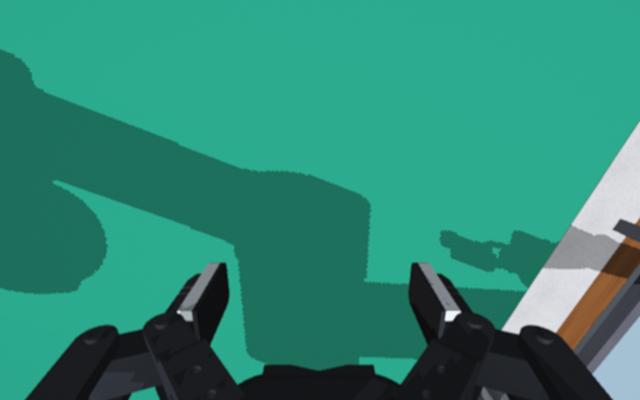

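>>> play_rows --rows '[[0, [-2.6, -3.9, 0], [0, 0, 0]], [0, [-2.6, -3.9, 0], [0, 0, 0]], [0, [-2.6, -3.9, 0], [0, 0, 0]], [0, [-2.6, -3.9, 0], [0, 0, 0]], [0, [-2.6, -3.9, 0], [0, 0, 0]], [0, [-2.6, -3.9, 0], [0, 0, 0]], [0, [-2.6, -3.9, 0], [0, 0, 0]], [0, [-2.6, -3.9, 0], [0, 0, 0]], [0, [-2.6, -3.9, 0], [0, 0, 0]], [0, [-2.6, -3.9, 0], [0, 0, 0]]]' --newtons 30

```text
time: 2.3
ee_pos: [0.4719, -0.1332, 0.2418]
tcp_rot: [-179.9, -0.1, -71.0]
wrist_force: [0.3, -1.3, 0.4]
opening: 0.0852
```

>>> play_rows --rows '[[0, [0, 0, 0], [0, 0, -8.5]], [0, [0, 0, 0], [0, 0, -8.5]], [0, [0, 0, 0], [0, 0, -8.5]], [0, [0, 0, 0], [0, 0, -8.5]], [0, [0, 0, 0], [0, 0, -8.5]], [0, [0, 0, 0], [0, 0, -8.5]], [0, [0, 0, 0], [0, 0, -8.5]], [0, [0, 0, 0], [0, 0, -8.5]], [0, [0, 0, 0], [0, 0, -8.5]], [0, [0, 0, 0], [0, 0, -8.5]], [0, [0, 0, 0], [0, 0, -8.5]], [0, [0, 0, 0], [0, 0, -8.5]]]'

```text
time: 3.5
ee_pos: [0.4754, -0.126, 0.2414]
tcp_rot: [179.9, -0.1, 32.4]
wrist_force: [-0.2, -0.7, 0.2]
opening: 0.0855
```

>>> play_rows --rows '[[0, [0, 0, 0], [0, 0, -8.5]], [0, [0, 0, 0], [0, 0, -8.5]], [0, [0, 0, 0], [0, 0, -8.5]], [0, [0, 0, 0], [0, 0, -8.5]], [0, [0, 0, 0], [0, 0, -8.5]], [0, [0, 0, 0], [0, 0, -8.5]]]'

```text
time: 4.1
ee_pos: [0.4754, -0.126, 0.2417]
tcp_rot: [179.8, 0.0, 83.9]
wrist_force: [-0.1, -0.1, 0.0]
opening: 0.0853
```

```bash
python3 - <<'E'
from h import *
w=camera("wrist");cv2.imwrite("pics/w1.png",w["img"][:,:,::-1]);print(get_obs()["ee_pos"])
for t,z in [("short",.028),("long",.028),("medium_rack",.004),("vblock",.012)]:
    for d in spotter.trace(w,t): print(t,round(d["confidence"],2),rect(w,d["pixels"],z))
E
```

```text
[ 0.47534809 -0.12600785  0.24170262]
short 0.91 [534.5, -190.8, 53.2, 34.4, 11.2]
short 0.71 [467.3, -143.4, 50.3, 34.2, 0.9]
short 0.66 [406.8, -208.5, 49.7, 31.2, 88.8]
short 0.55 [449.9, 118.4, 67.1, 42.6, -12.6]
long 0.87 [494.0, -4.5, 91.7, 34.4, -1.5]
long 0.81 [374.0, 15.3, 91.9, 32.3, -84.1]
medium_rack 0.62 [511.9, -330.6, 135.3, 94.2, -75.2]
vblock 0.56 [606.7, -34.8, 111.5, 83.6, -3.2]
```

View pics/w1.png

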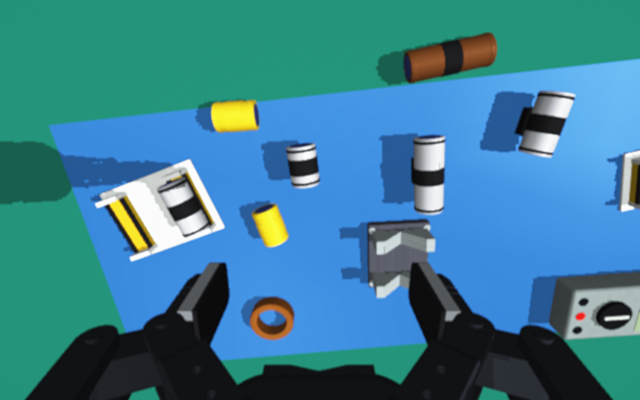

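```bash
cat >> h.py <<'E'
from scipy.optimize import minimize
def box(x,y,w,d,z0,z1): return [[x+sx*w/2,y+sy*d/2,z] for sx in(-1,1) for sy in(-1,1) for z in(z0,z1)]
def cyl(L,zc,r=.016):
    t=np.linspace(0,2*np.pi,40); return [[s*L/2,r*np.cos(a),zc+r*np.sin(a)] for s in(-1,1) for a in t]
def rackm(L,stop):
    p=box(0,0,L,.124,0,.004)
    for y in(-.042,.042):
        for s in(-1,1): p+=box(s*(stop/2+.002),y,.004,.024,0,.026)
    return p
M={"short":cyl(.044,.028),"medium":cyl(.064,.028),"long":cyl(.084,.028),
 "short_rack":rackm(.074,.05)+[], "medium_rack":rackm(.094,.07),
 "vblock":box(0,0,.09,.076,0,.012)+box(.03,0,.016,.067,0,.044)+box(-.03,0,.016,.067,0,.044)}
def hullmask(uv,S=4):
    m=np.zeros((400*1,640*1),np.uint8); h=cv2.convexHull(np.clip(uv,-3000,3000).astype(np.float32))
    cv2.fillConvexPoly(m,np.round(h*16).astype(np.int32),1,shift=4); return m
def fit(views,model,p0):
    """views: list of (cam,mask); p=(x mm,y mm,yaw deg)"""
    P=np.array(model); hs=[]
    for c,m in views:
        pts=np.argwhere(m)[:,::-1].astype(np.float32); h=cv2.convexHull(pts); hs.append((c,h[:,0]))
    def cost(p):
        a=np.radians(p[2]); Q=P.copy(); Q[:,0]=P[:,0]*np.cos(a)-P[:,1]*np.sin(a)+p[0]/1e3; Q[:,1]=P[:,0]*np.sin(a)+P[:,1]*np.cos(a)+p[1]/1e3
        e=0
        for c,h in hs:
            q=cv2.convexHull(proj(c,Q).astype(np.float32))
            A=cv2.contourArea(h);B=cv2.contourArea(q);I,_=cv2.intersectConvexConvex(h,q); e+=1-I/(A+B-I)
        return e/len(hs)
    best=None
    for da in(-5,0,5):
        r=minimize(cost,np.array(p0)+[0,0,da],method="Nelder-Mead",options=dict(initial_simplex=np.array(p0)+[0,0,da]+np.array([[0,0,0],[6,0,0],[0,6,0],[0,0,4]]),xatol=.02,fatol=1e-5))
        if best is None or r.fun<best.fun: best=r
    return np.round(best.x,1),round(best.fun,3)
def look(cams,thing,model,p0,fname=None):
    """trace in each cam, keep mask whose centroid is nearest p0"""
    V=[];out=[]
    for c in cams:
        uv=proj(c,[p0[0]/1e3,p0[1]/1e3,.02])[0]; b=None
        for d in spotter.trace(c,thing):
            m=d["pixels"].astype(np.uint8)
            n,l,s,ce=cv2.connectedComponentsWithStats(m)
            if n<2: continue
            k=1+np.argmax(s[1:,4]); dd=np.linalg.norm(ce[k]-uv)
            if dd<35 and (b is None or dd<b[0]): b=(dd,l==k)
        if b: V.append((c,b[1])); out.append(fit([V[-1]],model,p0))
    if len(V)>1: out.append(fit(V,model,p0))
    return out
E
python3 - <<'E'
from h import *
C=[camera(n) for n in("top","wrist","scene")]
for t,p in [("short",(465,-143,-1)),("medium",(449,118,-14)),("long",(492,-5,-1)),("medium_rack",(514,-333,14)),("short_rack",(528,295,7)),("vblock",(601,-38,-2))]:
    print(t,look(C,t,M[t],p))
E
```

```text
short [(array([ 4.663e+02, -1.434e+02,  4.000e-01]), np.float64(0.047)), (array([ 467.5, -144.6,    1. ]), np.float64(0.065)), (array([ 4.665e+02, -1.439e+02,  2.000e-01]), np.float64(0.072))]
medium [(array([449.5, 117. , -14.5]), np.float64(0.07)), (array([449.7, 117.7, -14.6]), np.float64(0.021)), (array([448.5, 116.2, -15.9]), np.float64(0.098)), (array([449.5, 117.1, -14.5]), np.float64(0.08))]
long [(array([491.4,  -4.4,  -1.7]), np.float64(0.068)), (array([ 4.92e+02, -4.90e+00, -1.00e-01]), np.float64(0.027)), (array([ 4.917e+02, -6.100e+00, -4.000e-01]), np.float64(0.073)), (array([491.7,  -5.3,  -0.7]), np.float64(0.068))]
medium_rack [(array([ 511.4, -327.7,   14.9]), np.float64(0.012)), (array([ 512.4, -328.3,   13.9]), np.float64(0.129)), (array([ 511.9, -328. ,   14.5]), np.float64(0.075))]
short_rack [(array([526.9, 297. ,   7.3]), np.float64(0.015)), (array([527.9, 296.6,   6.8]), np.float64(0.104)), (array([527. , 297. ,   7.3]), np.float64(0.062))]
vblock [(array([600.9, -38.4,  -1.5]), np.float64(0.051)), (array([599.9, -38.4,  -2.7]), np.float64(0.166)), (array([600.5, -39. ,  -3.3]), np.float64(0.04)), (array([600.2, -38.7,  -3.1]), np.float64(0.087))]
```

>>> play_rows --rows '[[0, [-1.86, -0.64, 0], [0, 0, -6.2]], [0, [0, 0, 3], [0, 0, 0]], [0, [0, 0, 5], [0, 0, 0]], [0, [0, 0, 5], [0, 0, 0]], [0, [0, 0, 2], [0, 0, 0]]]'

```text
time: 5.9
ee_pos: [0.4698, -0.1454, 0.091]
tcp_rot: [179.3, 0.2, 90.1]
wrist_force: [0.5, 0.2, -0.4]
opening: 0.0853
```

```bash
python3 - <<'E'
from h import *
o=get_obs();print(o["ee_pos"],o["tcp_rot"])
w=camera("wrist");cv2.imwrite("pics/w2.png",w["img"][:,:,::-1])
print(look([w],"short",M["short"],(467,-144,0)))
E
```

```text
[ 0.46981099 -0.14537112  0.091009  ] [179.28807818   0.19364104  90.05260424]
[(array([ 466.8, -143.2,    0.6]), np.float64(0.028))]
```

View pics/w2.png

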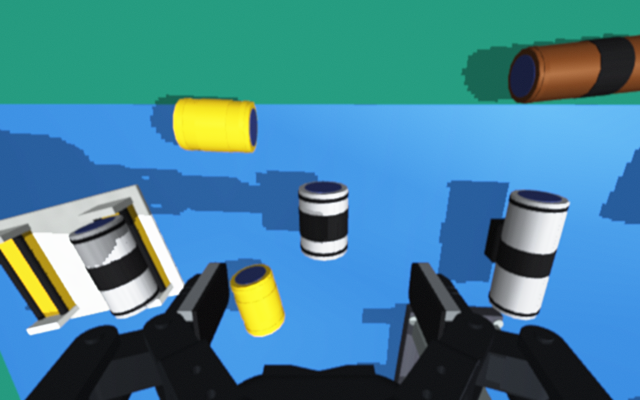

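>>> play_rows --rows '[[0, [0.2, -0.3, 0], [0, 0.7, 0]], [0, [0, 0, 3], [0, 0, 0]], [0, [0, 0, 3], [0, 0, 0]], [0, [0, 0, 1.1], [0, 0, 0]], [0, [0, 0, 0], [0, 0, 0]]]'

```text
time: 6.5
ee_pos: [0.4723, -0.1437, 0.0289]
tcp_rot: [178.7, -0.5, 90.1]
wrist_force: [-0.2, -0.3, 0.3]
opening: 0.0855
```

>>> play_rows --rows '[[0, [0, -0.5, 0.7], [1.3, -0.5, 0]], [0, [0, 0, 0.2], [0, 0, 0]], [0, [0, 0, 0], [0, 0, 0]]]'

```text
time: 6.8
ee_pos: [0.4693, -0.1443, 0.0235]
tcp_rot: [179.8, 0.1, 90.1]
wrist_force: [-0.9, 0.2, -0.0]
opening: 0.0851
```

>>> play_rows --rows '[[0, [0.05, -0.25, 0.35], [0.2, 0, 0]], [0, [0, 0, 0], [0, 0, 0]], [1, [0, 0, 0], [0, 0, 0]], [1, [0, 0, 0], [0, 0, 0]], [1, [0, 0, 0], [0, 0, 0]], [1, [0, 0, 0], [0, 0, 0]], [1, [0, 0, 0], [0, 0, 0]], [1, [0, 0, 0], [0, 0, 0]], [1, [0, 0, 0], [0, 0, 0]], [1, [0, 0, 0], [0, 0, 0]]]'

```text
time: 7.8
ee_pos: [0.4678, -0.1432, 0.0218]
tcp_rot: [179.8, 0.1, 90.1]
wrist_force: [0.6, 0.9, 0.3]
opening: 0.0314
```

>>> play_rows --rows '[[1, [0, 0, -1], [0, 0, 0]], [1, [0, 0, -3], [0, 0, 0]], [1, [0, 0, -4], [0, 0, 0]], [1, [0, 0, -3], [0, 0, 0]], [1, [2, 0.3, 0], [0, 0, 0]], [1, [4, 0.7, 0], [0, 0, -2]], [1, [4, 0.7, 0], [0, 0, -2]], [1, [4, 0.6, 0], [0, 0, -2]], [1, [4, 0.6, 0], [0, 0, -1]], [1, [4, 0.6, 0], [0, 0, 0]], [1, [4, 0.6, 0], [0, 0, 0]], [1, [4, 0.6, 0], [0, 0, 0]]]'

```text
time: 9.0
ee_pos: [0.491, 0.1648, 0.1432]
tcp_rot: [179.6, 0.3, 96.8]
wrist_force: [0.4, 0.1, -1.2]
opening: 0.0308
```

>>> play_rows --rows '[[1, [3, 0.5, 0], [0, 0, 0]], [1, [2, 0.5, 0], [0, 0, 0]], [1, [1, 0.5, 0], [0, 0, 0]], [1, [0, 0, 0], [0, 0, 0]]]'

```text
time: 9.4
ee_pos: [0.4981, 0.2329, 0.1448]
tcp_rot: [179.5, 0.3, 97.1]
wrist_force: [-0.5, 0.0, -1.5]
opening: 0.0309
```

```bash
python3 - <<'E'
from h import *
o=get_obs();print(o["ee_pos"],o["tcp_rot"])
w=camera("wrist");cv2.imwrite("pics/w3.png",w["img"][:,:,::-1])
print(look([w],"short_rack",M["short_rack"],(527,297,7.3)))
a=np.radians(7.3);Rz=np.array([[np.cos(a),-np.sin(a)],[np.sin(a),np.cos(a)]])
im=w["img"][:,:,::-1].copy()
for y,z in [(-.062,.004),(.062,.004)]:
  for x in (-.037,.037):
    p=Rz@[x,y]+[.527,.297]; u=proj(w,[*p,z])[0]; cv2.circle(im,tuple(int(v) for v in u),3,(0,0,255),-1)
for x in(-.025,.025):
  for y in(-.054,-.03):
    p=Rz@[x,y]+[.527,.297]; u=proj(w,[*p,.026])[0]; cv2.circle(im,tuple(int(v) for v in u),3,(255,0,255),-1)
cv2.imwrite("pics/w3b.png",im)
E
```

```text
[0.49813704 0.23291853 0.1448387 ] [179.5366578    0.28900178  97.13661463]
[(array([527.1, 298.8,   7.2]), np.float64(0.202))]
```

View pics/w3b.png

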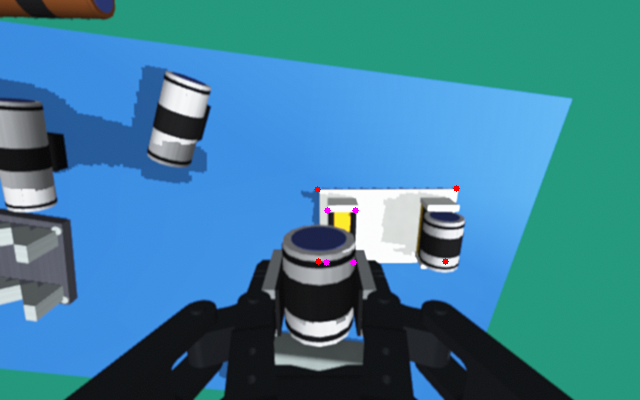

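>>> play_rows --rows '[[1, [1.8, 3.76, 0], [0.5, -0.3, 0]], [1, [0, 0, 2], [0, 0, 0]], [1, [0, 0, 3], [0, 0, 0]], [1, [0, 0, 2], [0, 0, 0]], [1, [0, 0, 0], [0, 0, 0]]]'

```text
time: 10.0
ee_pos: [0.5349, 0.2466, 0.0717]
tcp_rot: [-179.7, 0.8, 96.6]
wrist_force: [0.0, -0.3, -0.8]
opening: 0.0308
```

```bash
cat > tgt.py <<'E'
import sys
from h import *
# usage: tgt.py x y z(m*1000) yaw
t=np.array([float(v) for v in sys.argv[1:4]]);yaw=float(sys.argv[4])
o=get_obs();R0=rot(o["tcp_rot"]);d=R0.T@(t-np.array(o["ee_pos"])*1e3)/10
w=R.from_matrix(R0.T@rot([180,0,yaw])).as_rotvec(degrees=True)
print("t",o["time"],"pos",np.round(np.array(o["ee_pos"])*1e3,1),"shift cm",np.round(d,2),"turn",np.round(w,1),"F",np.round(o["wrist_force"],1),"open",round(o["opening"]*1e3,1))
E
python3 tgt.py 533.2 255.4 60 97.3
python3 - <<'E'
from h import *
w=camera("wrist");o=get_obs()
print(look([w],"short",cyl(.044,o["ee_pos"][2]+.0062),(532,255,7)))
E
```

```text
t 10.0 pos [534.9 246.6  71.7] shift cm [ 0.91 -0.06  1.16] turn [-0.3  0.8 -0.7] F [ 0.  -0.3 -0.8] open 30.8
[]
```

>>> play_rows --rows '[[1, [0.91, -0.06, 1.1], [-0.3, 0.8, -0.7]], [1, [0, 0, 0], [0, 0, 0]]]'

```text
time: 10.3
ee_pos: [0.5355, 0.2566, 0.0659]
tcp_rot: [179.5, -0.3, 97.3]
wrist_force: [0.2, -0.5, -1.1]
opening: 0.0313
```

```bash
python3 tgt.py 533.2 255.4 60 97.3; python3 - <<'E'
from h import *
w=camera("wrist");o=get_obs();im=w["img"][:,:,::-1].copy()
for d in spotter.trace(w,"short"):
    m=d["pixels"]; 
    if m[:,250:390].sum()>2000: print(d["confidence"],fit([(w,m)],cyl(.044,o["ee_pos"][2]+.0062),(532,255,7)))
cv2.imwrite("pics/w4.png",im)
E
```

```text
t 10.3 pos [535.5 256.6  65.9] shift cm [-0.09 -0.25  0.59] turn [ 0.5 -0.3  0. ] F [ 0.2 -0.5 -1.1] open 31.3
0.8 (array([534.6, 255.7,   7.5]), np.float64(0.037))
```

View pics/w4.png

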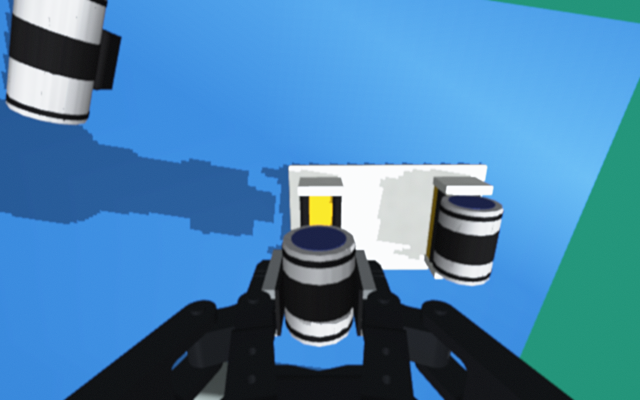

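>>> play_rows --rows '[[1, [-0.09, -0.25, 1], [0.5, -0.3, 0]], [1, [0, 0, 0.8], [0, 0, 0]], [1, [0, 0, 0], [0, 0, 0]]]'

```text
time: 10.7
ee_pos: [0.5342, 0.2556, 0.0492]
tcp_rot: [179.9, 0.1, 97.3]
wrist_force: [-0.2, 0.8, -0.2]
opening: 0.031
```

```bash
python3 tgt.py 533.2 255.4 23.8 97.3
```

```text
t 10.7 pos [534.2 255.6  49.2] shift cm [-0.   -0.11  2.54] turn [0.1 0.1 0. ] F [-0.2  0.8 -0.2] open 31.0
```

>>> play_rows --rows '[[1, [0, -0.1, 0.7], [0, 0, 0]], [1, [0, 0, 0.7], [0, 0, 0]], [1, [0, 0, 0.6], [0, 0, 0]], [1, [0, 0, 0.3], [0, 0, 0]], [1, [0, 0, 0], [0, 0, 0]]]'

```text
time: 11.2
ee_pos: [0.5332, 0.2557, 0.0244]
tcp_rot: [179.9, 0.0, 97.3]
wrist_force: [-2.1, -0.2, 5.4]
opening: 0.031
```

```bash
python3 tgt.py 533.2 255.4 23.8 97.3
```

```text
t 11.2 pos [533.2 255.7  24.4] shift cm [-0.03 -0.    0.06] turn [0.1 0.  0. ] F [-2.1 -0.2  5.4] open 31.0
```

>>> play_rows --rows '[[0.4, [0, 0, 0], [0, 0, 0]], [0.4, [0, 0, 0], [0, 0, 0]], [0.4, [0, 0, 0], [0, 0, 0]], [0.4, [0, 0, 0], [0, 0, 0]], [0.4, [0, 0, -1], [0, 0, 0]], [0.4, [0, 0, -3], [0, 0, 0]], [0.4, [0, 0, -4], [0, 0, 0]], [0.4, [0, 0, -4], [0, 0, 0]]]'

```text
time: 12.0
ee_pos: [0.5301, 0.2542, 0.1433]
tcp_rot: [-179.6, 0.2, 97.3]
wrist_force: [1.2, -0.3, 0.6]
opening: 0.0516
```

```bash
python3 tgt.py 450.3 117.4 130 75.4; python3 - <<'E'
from h import *
w=camera("wrist");im=w["img"][:,:,::-1].copy();cv2.imwrite("pics/w5.png",im)
print(look([w],"short",cyl(.044,.030),(532,255,7)))
print(look([w],"medium",M["medium"],(450,117.4,-14.5)))
E
```

```text
t 12.0 pos [530.1 254.2 143.3] shift cm [-12.55  -9.65   1.45] turn [-0.4  0.3 21.9] F [ 1.2 -0.3  0.6] open 51.6
[(array([531.9, 256.5,   8.6]), np.float64(0.033))]
[(array([449.5, 117.5, -14.1]), np.float64(0.023))]
```

View pics/w5.png

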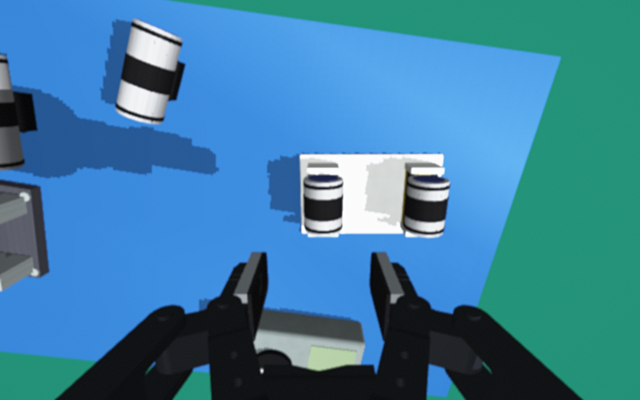

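>>> play_rows --rows '[[0, [-3.15, -2.4, 0], [0, 0, 0]], [0, [-3.15, -2.4, 0.3], [0, 0, 0]], [0, [-3.15, -2.4, 0.3], [0, 0, 0]], [0, [-3.1, -2.4, 0.3], [0, 0, 0]], [0, [0, 0, 0], [0, 0, 7.3]], [0, [0, 0, 0], [0, 0, 7.2]], [0, [0, 0, 1], [0, 0, 7.2]], [0, [0, 0, 0], [0, 0, 0]]]'

```text
time: 12.95
ee_pos: [0.4469, 0.1127, 0.1215]
tcp_rot: [-179.7, 0.3, 74.9]
wrist_force: [-0.1, 0.0, -0.5]
opening: 0.0855
```

```bash
python3 tgt.py 449.6 117.4 100 75.5; python3 - <<'E'
from h import *
w=camera("wrist")
print(look([w],"medium",M["medium"],(450,117.4,-14.5)))
E
```

```text
t 12.95 pos [446.9 112.7 121.5] shift cm [0.54 0.15 2.15] turn [-0.3  0.3 -0.6] F [-0.1  0.  -0.5] open 85.5
[(array([449.9, 117.6, -14.7]), np.float64(0.022))]
```

>>> play_rows --rows '[[0, [0.54, 0.15, 2], [-0.3, 0.3, -0.5]], [0, [0, 0, 3], [0, 0, 0]], [0, [0, 0, 2], [0, 0, 0]], [0, [0, 0, 0], [0, 0, 0]]]'

```text
time: 13.45
ee_pos: [0.4517, 0.1188, 0.0527]
tcp_rot: [179.7, -0.1, 76.6]
wrist_force: [-1.1, -0.2, 0.3]
opening: 0.0851
```

```bash
python3 tgt.py 449.7 117.5 21 75.4
```

```text
t 13.45 pos [451.7 118.8  52.7] shift cm [-0.18 -0.18  3.17] turn [ 0.3 -0.1  1.2] F [-1.1 -0.2  0.3] open 85.1
```

>>> play_rows --rows '[[0, [-0.18, -0.2, 1.5], [0.3, -0.1, 1.1]], [0, [0, 0, 1.2], [0, 0, 0]], [0, [0, 0, 0], [0, 0, 0]]]'

```text
time: 13.75
ee_pos: [0.4502, 0.1178, 0.0258]
tcp_rot: [180.0, -0.0, 75.7]
wrist_force: [0.1, -0.5, 0.9]
opening: 0.0856
```

```bash
python3 tgt.py 449.7 117.5 21 75.4
```

```text
t 13.75 pos [450.2 117.8  25.8] shift cm [-0.04 -0.04  0.48] turn [ 0.  -0.   0.3] F [ 0.1 -0.5  0.9] open 85.6
```

>>> play_rows --rows '[[0, [0, -0.05, 0.45], [0, 0, 0.2]], [1, [0, 0, 0], [0, 0, 0]], [1, [0, 0, 0], [0, 0, 0]], [1, [0, 0, 0], [0, 0, 0]], [1, [0, 0, 0], [0, 0, 0]], [1, [0, 0, 0], [0, 0, 0]], [1, [0, 0, 0], [0, 0, 0]], [1, [0, 0, 0], [0, 0, 0]], [1, [0, 0, 0], [0, 0, 0]]]'

```text
time: 14.65
ee_pos: [0.4508, 0.1182, 0.0229]
tcp_rot: [179.8, -0.1, 75.5]
wrist_force: [-0.6, -0.3, -1.1]
opening: 0.0309
```

```bash
python3 tgt.py 449.7 117.5 21 75.4
```

```text
t 14.65 pos [450.8 118.2  22.9] shift cm [-0.1  -0.09  0.19] turn [ 0.2 -0.1  0.1] F [-0.6 -0.3 -1.1] open 30.9
```

>>> play_rows --rows '[[1, [0, 0, -1], [0, 0, 0]], [1, [0, 0, -3], [0, 0, 0]], [1, [0, 0, -4], [0, 0, 0]], [1, [0, 0, -3], [0, 0, 0]], [1, [-2, 0.8, 0], [0, 0, 0]], [1, [-4, 1.7, 0], [0, 0, 0]], [1, [-4, 1.7, 0], [0, 0, 0]], [1, [-4, 1.7, 0], [0, 0, 0]], [1, [-4, 1.7, 0], [0, 0, 0]], [1, [-4, 1.7, 0], [0, 0, 0]], [1, [-4, 1.7, 0], [0, 0, 0]], [1, [-4, 1.7, 0], [0, 0, 0]]]'

```text
time: 15.85
ee_pos: [0.5006, -0.2119, 0.1471]
tcp_rot: [179.4, -0.2, 76.1]
wrist_force: [0.7, 0.9, 0.0]
opening: 0.031
```

```bash
python3 tgt.py 523.5 -368.4 120 104.6
```

```text
t 15.85 pos [ 500.6 -211.9  147.1] shift cm [-14.64   5.96   2.72] turn [  0.7  -0.1 -28.5] F [0.7 0.9 0. ] open 31.0
```

>>> play_rows --rows '[[1, [-4, 0.6, 0], [0, 0, 0]], [1, [-4, 0.6, 0], [0, 0, 0]], [1, [-3, 0.6, 0], [0, 0, 0]], [1, [-1, 0, 0], [0.5, 0, -7]], [1, [0, 0, 0], [0, 0, -7]], [1, [0, 0, 0], [0, 0, -7]], [1, [0, 0, 0], [0, 0, -7]], [1, [0, 0, 0], [0, 0, 0]]]'

```text
time: 16.65
ee_pos: [0.487, -0.3453, 0.151]
tcp_rot: [179.8, 0.0, 104.6]
wrist_force: [-0.9, 0.1, -1.6]
opening: 0.0309
```

```bash
python3 tgt.py 523.5 -368.4 70 104.6;python3 - <<'E'
from h import *
w=camera("wrist");c=camera("scene");T=camera("top");im=w["img"][:,:,::-1].copy()
print(look([w],"medium_rack",M["medium_rack"],(512,-328,14.6)))
a=np.radians(14.6);Rz=np.array([[np.cos(a),-np.sin(a)],[np.sin(a),np.cos(a)]])
for y,z in [(-.062,.004),(.062,.004)]:
  for x in (-.047,.047):
    p=Rz@[x,y]+[.512,-.328]; u=proj(w,[*p,z])[0]; cv2.circle(im,tuple(int(v) for v in u),2,(0,0,255),-1)
for x in(-.035,.035):
  for y in(-.054,-.03):
    p=Rz@[x,y]+[.512,-.328]; u=proj(w,[*p,.026])[0]; cv2.circle(im,tuple(int(v) for v in u),2,(255,0,255),-1)
cv2.imwrite("pics/w6.png",im)
print(look([T,c],"vblock",M["vblock"],(601,-38,-2)))
print(look([T,c],"short",cyl(.044,.03),(532,255.5,7.5)))
E
```

```text
t 16.65 pos [ 487.  -345.3  151. ] shift cm [-3.15  2.91  8.12] turn [0.2 0.  0. ] F [-0.9  0.1 -1.6] open 30.9
[(array([ 511.9, -326.8,   14.1]), np.float64(0.231))]
[(array([600.8, -38.3,  -1.8]), np.float64(0.05)), (array([599. , -38.8,  -4.5]), np.float64(0.093)), (array([599.9, -38.4,  -2.7]), np.float64(0.074))]
[(array([531.9, 256.3,   2.4]), np.float64(0.085)), (array([532.2, 255.5,  11.7]), np.float64(0.092)), (array([531.9, 256. ,   8.3]), np.float64(0.099))]
```

View pics/w6.png

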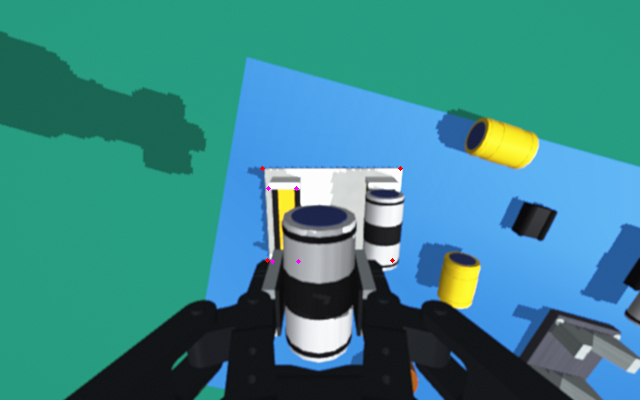

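>>> play_rows --rows '[[1, [-3.0, 2.85, 0], [0, 0, 0]], [1, [0, 0, 2], [0, 0, 0]], [1, [0, 0, 3], [0, 0, 0]], [1, [0, 0, 2.3], [0, 0, 0]], [1, [0, 0, 0], [0, 0, 0]]]'

```text
time: 17.55
ee_pos: [0.5237, -0.3673, 0.0731]
tcp_rot: [179.9, -0.1, 104.3]
wrist_force: [-0.6, 1.1, -1.0]
opening: 0.0309
```

```bash
python3 tgt.py 523.1 -367.2 60 104.6;python3 - <<'E'
from h import *
w=camera("wrist");im=w["img"][:,:,::-1].copy();o=get_obs()
for d in spotter.trace(w,"medium"):
    m=d["pixels"]
    if m[:,250:390].sum()>2000: print(d["confidence"],fit([(w,m)],cyl(.064,o["ee_pos"][2]+.0051),(523,-367,14)))
a=np.radians(14.6);Rz=np.array([[np.cos(a),-np.sin(a)],[np.sin(a),np.cos(a)]])
for y,z in [(-.062,.004),(.062,.004)]:
  for x in (-.047,.047):
    p=Rz@[x,y]+[.5116,-.3268]; u=proj(w,[*p,z])[0]; cv2.circle(im,tuple(int(v) for v in u),2,(0,0,255),-1)
for x in(-.035,.035):
  for y in(-.054,-.03):
    p=Rz@[x,y]+[.5116,-.3268]; u=proj(w,[*p,.026])[0]; cv2.circle(im,tuple(int(v) for v in u),2,(255,0,255),-1)
cv2.imwrite("pics/w7.png",cv2.resize(im[100:400,180:480],None,fx=2,fy=2))
E
```

```text
t 17.55 pos [ 523.7 -367.3   73.1] shift cm [ 0.02 -0.06  1.31] turn [ 0.1 -0.1 -0.3] F [-0.6  1.1 -1. ] open 30.9
0.58 (array([ 522.6, -368.2,   14.2]), np.float64(0.038))
```

View pics/w7.png

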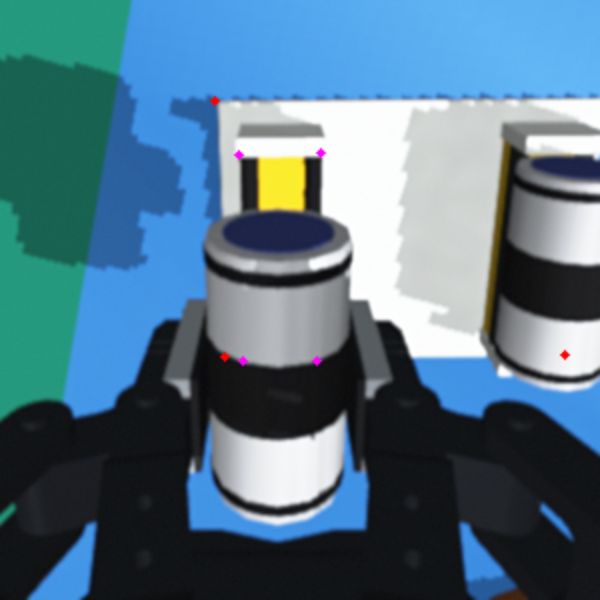

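>>> play_rows --rows '[[1, [0.08, 0, 1.2], [0, 0, -0.3]], [1, [0, 0, 1], [0, 0, 0]], [1, [0, 0, 0], [0, 0, 0]]]'

```text
time: 17.95
ee_pos: [0.5263, -0.3683, 0.0575]
tcp_rot: [179.5, 0.3, 104.6]
wrist_force: [-0.6, -0.3, 0.4]
opening: 0.0311
```

```bash
python3 tgt.py 523.6 -366.3 25 104.6
```

```text
t 17.95 pos [ 526.3 -368.3   57.5] shift cm [ 0.27 -0.24  3.25] turn [ 0.5  0.3 -0. ] F [-0.6 -0.3  0.4] open 31.1
```

>>> play_rows --rows '[[1, [0.26, -0.24, 0.8], [0.4, 0.3, 0]], [1, [0, 0, 0], [0, 0, 0]]]'

```text
time: 18.15
ee_pos: [0.5232, -0.3663, 0.0495]
tcp_rot: [179.9, 0.0, 104.6]
wrist_force: [-0.2, 0.5, -2.0]
opening: 0.0309
```

```bash
python3 tgt.py 523.6 -366.3 25 104.6
```

```text
t 18.15 pos [ 523.2 -366.3   49.5] shift cm [-0.    0.03  2.45] turn [ 0.1  0.  -0. ] F [-0.2  0.5 -2. ] open 30.9
```

>>> play_rows --rows '[[1, [0, 0, 0.7], [0, 0, 0]], [1, [0, 0, 0.6], [0, 0, 0]], [1, [0, 0, 0.6], [0, 0, 0]], [1, [0, 0, 0.4], [0, 0, 0]], [1, [0, 0, 0], [0, 0, 0]]]'

```text
time: 18.65
ee_pos: [0.5237, -0.3665, 0.0253]
tcp_rot: [179.8, 0.1, 104.6]
wrist_force: [-1.1, -0.3, 2.8]
opening: 0.031
```

```bash
python3 tgt.py 523.6 -366.3 25 104.6
```

```text
t 18.65 pos [ 523.7 -366.5   25.3] shift cm [0.02 0.   0.03] turn [ 0.2  0.1 -0. ] F [-1.1 -0.3  2.8] open 31.0
```

Contact shows at the expected height, so I'll release.

>>> play_rows --rows '[[1, [0, 0, 0.05], [0, 0, 0]], [0.4, [0, 0, 0], [0, 0, 0]], [0.4, [0, 0, 0], [0, 0, 0]], [0.4, [0, 0, 0], [0, 0, 0]], [0.4, [0, 0, 0], [0, 0, 0]], [0.4, [0, 0, -1], [0, 0, 0]], [0.4, [0, 0, -3], [0, 0, 0]], [0.4, [0, 0, -4], [0, 0, 0]], [0.4, [0, 0, -4], [0, 0, 0]]]'

```text
time: 19.55
ee_pos: [0.5208, -0.3648, 0.1438]
tcp_rot: [-179.8, -0.3, 104.6]
wrist_force: [1.1, -1.0, -0.6]
opening: 0.0511
```

```bash
python3 tgt.py 491.8 -5.2 120 89.5; python3 - <<'E'
from h import *
w=camera("wrist");im=w["img"][:,:,::-1].copy();cv2.imwrite("pics/w8.png",im)
print(look([w],"medium",cyl(.064,.030),(522,-367,14)))
E
```

```text
t 19.55 pos [ 520.8 -364.8  143.8] shift cm [35.52  6.25  2.57] turn [-0.3 -0.3 15.1] F [ 1.1 -1.  -0.6] open 51.1
[(array([ 522.7, -367. ,   14.6]), np.float64(0.044))]
```

View pics/w8.png

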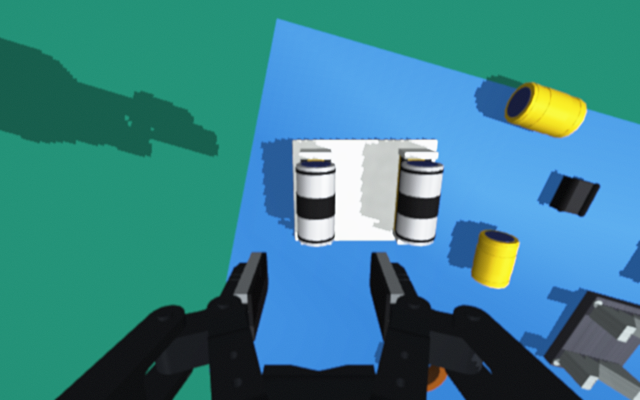

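>>> play_rows --rows '[[0, [2.5, 0.4, 0], [0, 0, 0]], [0, [4.5, 0.8, 0], [0, 0, 0]], [0, [4.5, 0.8, 0], [0, 0, 0]], [0, [4.5, 0.8, 0], [0, 0, 0]], [0, [4.5, 0.8, 0], [0, 0, 0]], [0, [4.5, 0.8, 0], [0, 0, 0]], [0, [4.5, 0.8, 0], [0, 0, 0]], [0, [3.5, 0.5, 0], [0, 0, 0]], [0, [2, 0.4, 0], [0, 0, 0]], [0, [0, 0, 0], [0, 0, 7.5]], [0, [0, 0, 0], [0, 0, 7.5]], [0, [0, 0, 0], [0, 0, 0]]]'

```text
time: 20.85
ee_pos: [0.4934, 0.0004, 0.1552]
tcp_rot: [179.1, 0.2, 89.1]
wrist_force: [0.8, 0.5, -0.3]
opening: 0.0855
```

```bash
python3 tgt.py 491.8 -5.2 100 89.5; python3 - <<'E'
from h import *
w=camera("wrist");im=w["img"][:,:,::-1].copy();cv2.imwrite("pics/w9.png",im)
print(look([w],"long",M["long"],(492,-5,-.5)))
print(look([w],"vblock",M["vblock"],(600,-38.5,-2)))
E
```

```text
t 20.85 pos [4.934e+02 4.000e-01 1.552e+02] shift cm [-0.54 -0.23  5.52] turn [ 0.9  0.2 -0.4] F [ 0.8  0.5 -0.3] open 85.5
[(array([ 4.923e+02, -5.400e+00, -1.000e-01]), np.float64(0.026))]
[(array([601.1, -37.7,  -2.9]), np.float64(0.011))]
```

View pics/w9.png

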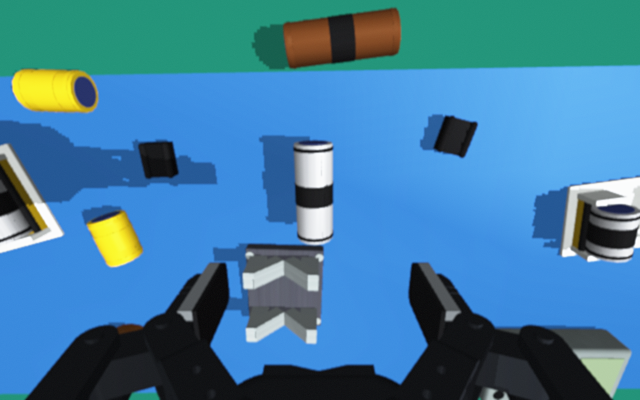

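>>> play_rows --rows '[[0, [-0.56, -0.15, 3], [0.8, 0.2, -0.4]], [0, [0, 0, 3], [0, 0, 0]], [0, [0, 0, 2.5], [0, 0, 0]], [0, [0, 0, 1.5], [0, 0, 0]], [0, [0, 0, 0], [0, 0, 0]]]'

```text
time: 21.5
ee_pos: [0.4932, -0.0079, 0.0527]
tcp_rot: [179.8, 0.0, 90.4]
wrist_force: [0.7, 0.8, 0.8]
opening: 0.0854
```

```bash
python3 tgt.py 492.1 -5.3 21 89.6
```

```text
t 21.5 pos [493.2  -7.9  52.7] shift cm [ 0.26 -0.12  3.17] turn [0.2 0.  0.8] F [0.7 0.8 0.8] open 85.4
```

>>> play_rows --rows '[[0, [0.26, -0.15, 1.5], [0.2, 0, 0.7]], [0, [0, 0, 1.2], [0, 0, 0]], [0, [0, 0, 0], [0, 0, 0]]]'

```text
time: 21.8
ee_pos: [0.4924, -0.0056, 0.0252]
tcp_rot: [179.9, 0.0, 89.8]
wrist_force: [-1.1, -0.1, -0.4]
opening: 0.0853
```

```bash
python3 tgt.py 492.1 -5.3 21 89.6; python3 - <<'E'
from h import *
w=camera("wrist")
print(look([w],"long",M["long"],(492,-5,-.5)))
E
```

```text
t 21.8 pos [492.4  -5.6  25.2] shift cm [ 0.03 -0.03  0.42] turn [0.1 0.  0.2] F [-1.1 -0.1 -0.4] open 85.3
[(array([492.6,  -4.8,   0. ]), np.float64(0.043))]
```

>>> play_rows --rows '[[0, [0, 0, 0.4], [0, 0, 0]], [1, [0, 0, 0], [0, 0, 0]], [1, [0, 0, 0], [0, 0, 0]], [1, [0, 0, 0], [0, 0, 0]], [1, [0, 0, 0], [0, 0, 0]], [1, [0, 0, 0], [0, 0, 0]], [1, [0, 0, 0], [0, 0, 0]], [1, [0, 0, 0], [0, 0, 0]], [1, [0, 0, 0], [0, 0, 0]]]' --newtons 60

```text
time: 22.8
ee_pos: [0.4948, -0.0043, 0.0251]
tcp_rot: [179.6, -0.1, 89.8]
wrist_force: [-0.1, 0.1, 0.3]
opening: 0.0299
```

```bash
python3 tgt.py 492.1 -5.3 21 89.6
```

```text
t 22.8 pos [494.8  -4.3  25.1] shift cm [-0.1  -0.28  0.41] turn [ 0.4 -0.1  0.2] F [-0.1  0.1  0.3] open 29.9
```

>>> play_rows --rows '[[1, [0, 0, -1], [0.4, -0.1, 0]], [1, [0, 0, -3], [0, 0, 0]], [1, [0, 0, -3], [0, 0, 0]], [1, [0, 0, -2], [0, 0, 0]], [1, [-0.6, 2, 0], [0, 0, 1]], [1, [-1, 3, 0], [0, 0, 1]], [1, [-1, 3, 0], [0, 0, 0.4]], [1, [-0.7, 2, 0], [0, 0, 0]], [1, [0, 0, 0], [0, 0, 0]]]'

```text
time: 23.7
ee_pos: [0.5966, -0.0422, 0.124]
tcp_rot: [-180.0, 0.1, 87.3]
wrist_force: [-1.5, 0.4, -1.9]
opening: 0.0301
```

```bash
python3 tgt.py 603.3 -38.1 90 87.2; python3 - <<'E'
from h import *
w=camera("wrist");im=w["img"][:,:,::-1].copy();cv2.imwrite("pics/w10.png",im);o=get_obs()
for d in spotter.trace(w,"long"):
    m=d["pixels"]
    if m[:,250:390].sum()>2000: print(d["confidence"],fit([(w,m)],cyl(.084,o["ee_pos"][2]+.0029),(600,-38,-3)))
E
```

```text
t 23.7 pos [596.6 -42.2 124. ] shift cm [0.45 0.65 3.4 ] turn [-0.   0.1  0.1] F [-1.5  0.4 -1.9] open 30.1
0.61 (array([594.7, -42.8,  -2.7]), np.float64(0.031))
```

View pics/w10.png

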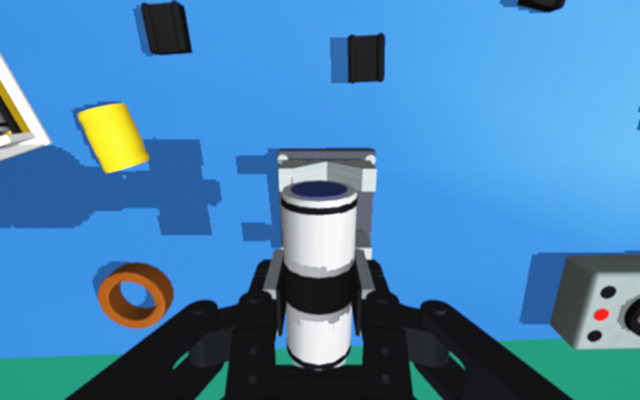

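>>> play_rows --rows '[[1, [0.45, 0.6, 1.5], [0, 0, 0]], [1, [0, 0, 2.5], [0, 0, 0]], [1, [0, 0, 1], [0, 0, 0]], [1, [0, 0, 0], [0, 0, 0]]]'

```text
time: 24.2
ee_pos: [0.5994, -0.0353, 0.0716]
tcp_rot: [-179.9, 0.1, 87.4]
wrist_force: [-0.0, 1.0, -0.9]
opening: 0.0304
```

```bash
python3 tgt.py 603.2 -38 65 87.2; python3 - <<'E'
from h import *
w=camera("wrist");im=w["img"][:,:,::-1].copy();o=get_obs()
for d in spotter.trace(w,"long"):
    m=d["pixels"]
    if m[:,250:390].sum()>2000: print(d["confidence"],fit([(w,m)],cyl(.084,o["ee_pos"][2]+.0029),(600,-38,-3)))
a=np.radians(-2.8);Rz=np.array([[np.cos(a),-np.sin(a)],[np.sin(a),np.cos(a)]])
for x,y,z in [(-.045,-.038,.012),(-.045,.038,.012),(-.038,-.0335,.044),(-.038,.0335,.044),(-.038,-.024,.044),(-.038,.024,.044),(-.038,0,.02)]:
    u=proj(w,[*(Rz@[x,y]+[.601,-.0378]),z])[0]; cv2.circle(im,tuple(int(v) for v in u),1,(0,0,255),-1)
cv2.imwrite("pics/w11.png",cv2.resize(im[100:400,180:480],None,fx=2,fy=2,interpolation=cv2.INTER_CUBIC))
E
```

```text
t 24.2 pos [599.4 -35.3  71.6] shift cm [-0.25  0.39  0.66] turn [-0.1  0.1  0.2] F [-0.   1.  -0.9] open 30.4
0.66 (array([597.3, -35.9,  -2.6]), np.float64(0.029))
```

View pics/w11.png

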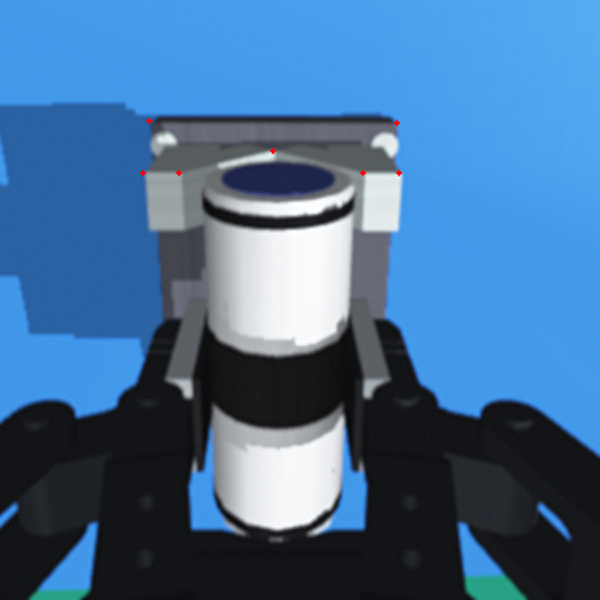

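>>> play_rows --rows '[[1, [-0.12, 0.37, 0.8], [0, 0, 0]], [1, [0, 0, 0.3], [0, 0, 0]], [1, [0, 0, 0], [0, 0, 0]]]'

```text
time: 24.6
ee_pos: [0.6051, -0.0369, 0.0638]
tcp_rot: [179.8, 0.1, 87.4]
wrist_force: [-0.0, 0.3, -1.0]
opening: 0.0305
```

```bash
python3 tgt.py 603.1 -36.7 50 87.2; python3 - <<'E'
from h import *
w=camera("wrist");im=w["img"][:,:,::-1].copy();o=get_obs()
for d in spotter.trace(w,"long"):
    m=d["pixels"]
    if m[:,250:390].sum()>2000: print(d["confidence"],fit([(w,m)],cyl(.084,o["ee_pos"][2]+.0029),(600,-38,-3)))
cv2.imwrite("pics/w12.png",cv2.resize(im[100:400,180:480],None,fx=2,fy=2,interpolation=cv2.INTER_CUBIC))
E
```

```text
t 24.6 pos [605.1 -36.9  63.8] shift cm [ 0.02 -0.21  1.38] turn [0.2 0.1 0.2] F [-0.   0.3 -1. ] open 30.5
0.88 (array([603.1, -37.6,  -2.7]), np.float64(0.025))
```

View pics/w12.png

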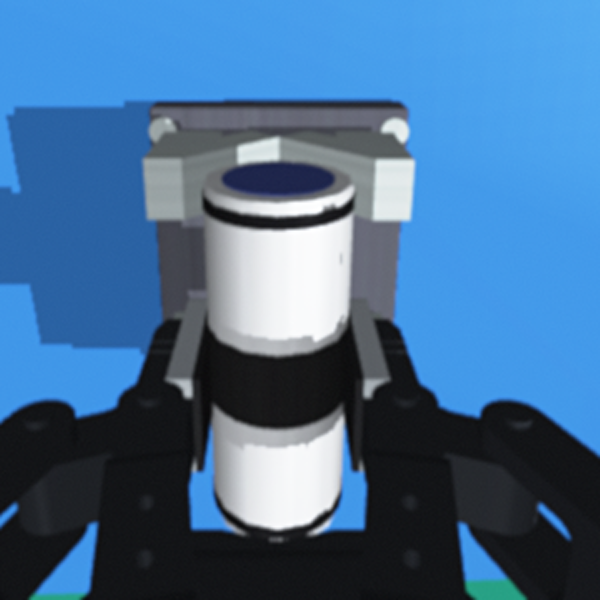

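>>> play_rows --rows '[[1, [0, -0.2, 0.9], [0.2, 0, 0.1]], [1, [0, 0, 0.4], [0, 0, 0]], [1, [0, 0, 0], [0, 0, 0]]]'

```text
time: 25.0
ee_pos: [0.6031, -0.0369, 0.0503]
tcp_rot: [180.0, 0.1, 87.3]
wrist_force: [0.4, 0.7, -1.0]
opening: 0.0303
```

```bash
python3 tgt.py 603.1 -36.9 39.7 87.2
```

```text
t 25.0 pos [603.1 -36.9  50.3] shift cm [ 0.01 -0.    1.06] turn [0.  0.1 0.1] F [ 0.4  0.7 -1. ] open 30.3
```

>>> play_rows --rows '[[1, [0, 0, 0.4], [0, 0, 0]], [1, [0, 0, 0.3], [0, 0, 0]], [1, [0, 0, 0.2], [0, 0, 0]]]'

```text
time: 25.3
ee_pos: [0.6032, -0.037, 0.0407]
tcp_rot: [180.0, 0.1, 87.3]
wrist_force: [0.1, -0.6, -0.5]
opening: 0.03
```

```bash
python3 tgt.py 603.1 -36.9 39.7 87.2
```

```text
t 25.3 pos [603.2 -37.   40.7] shift cm [ 0.01 -0.01  0.1 ] turn [0.  0.1 0.1] F [ 0.1 -0.6 -0.5] open 30.0
```

>>> play_rows --rows '[[1, [0, 0, 0.1], [0, 0, 0]]]'

```text
time: 25.4
ee_pos: [0.6031, -0.0369, 0.0395]
tcp_rot: [180.0, 0.1, 87.3]
wrist_force: [-1.0, 2.8, 4.3]
opening: 0.0302
```

>>> play_rows --rows '[[1, [0, 0, 0.05], [0, 0, 0]]]'

```text
time: 25.5
ee_pos: [0.6032, -0.0368, 0.0395]
tcp_rot: [180.0, 0.1, 87.3]
wrist_force: [-2.7, -0.1, 6.3]
opening: 0.0301
```

>>> play_rows --rows '[[1, [0, 0, 0.05], [0, 0, 0]]]'

```text
time: 25.6
ee_pos: [0.6032, -0.0367, 0.0395]
tcp_rot: [180.0, 0.1, 87.3]
wrist_force: [-4.9, -0.4, 4.7]
opening: 0.0306
```

>>> play_rows --rows '[[1, [0, 0, 0.12], [0, 0, 0]]]'

```text
time: 25.7
ee_pos: [0.6032, -0.0368, 0.0394]
tcp_rot: [179.9, 0.1, 87.3]
wrist_force: [-6.4, 0.5, 13.1]
opening: 0.0305
```

>>> play_rows --rows '[[1, [0, 0, 0.12], [0, 0, 0]], [1, [0, 0, 0.12], [0, 0, 0]]]'

```text
time: 25.9
ee_pos: [0.6032, -0.0368, 0.0394]
tcp_rot: [179.8, 0.1, 87.3]
wrist_force: [-5.3, 0.5, 9.8]
opening: 0.0301
```

>>> play_rows --rows '[[1, [0, -0.04, 0.16], [0.1, 0, 0]]]'

```text
time: 26.0
ee_pos: [0.6032, -0.0368, 0.0394]
tcp_rot: [179.8, 0.1, 87.3]
wrist_force: [-3.1, 0.4, 12.5]
opening: 0.0302
```

>>> play_rows --rows '[[1, [0, -0.04, 0.16], [0.1, 0, 0]]]'

```text
time: 26.1
ee_pos: [0.6032, -0.0368, 0.0394]
tcp_rot: [179.9, 0.1, 87.3]
wrist_force: [-4.6, -0.2, 12.3]
opening: 0.0305
```

```bash
python3 - <<'E'
from h import *
for i in range(4):
    w=camera("wrist");o=get_obs();print(o["time"],np.round(o["wrist_force"],1),np.round(o["torque"],2),np.round(o["ee_pos"]*1e3,1),np.round(o["tcp_rot"],2))
cv2.imwrite("pics/w13.png",w["img"][:,:,::-1])
for d in spotter.trace(w,"long"):
    m=d["pixels"]
    if m[:,250:390].sum()>2000: print(d["confidence"],fit([(w,m)],cyl(.084,.0426),(601,-38,-3)))
E
```

```text
26.15 [-5.3  0.5 10.6] [0.14 0.94 0.04] [603.2 -36.8  39.4] [1.7985e+02 7.0000e-02 8.7340e+01]
26.2 [-5.3  0.2 11. ] [0.17 0.92 0.05] [603.2 -36.8  39.4] [1.7985e+02 7.0000e-02 8.7330e+01]
26.25 [-5.3  2.  11. ] [0.14 0.94 0.05] [603.2 -36.8  39.4] [1.7985e+02 7.0000e-02 8.7330e+01]
26.3 [-5.1 -0.1 11.1] [ 0.12  0.92 -0.01] [603.2 -36.8  39.4] [1.7985e+02 7.0000e-02 8.7340e+01]
0.64 (array([601.3, -37.3,  -2.9]), np.float64(0.028))
```

View pics/w13.png

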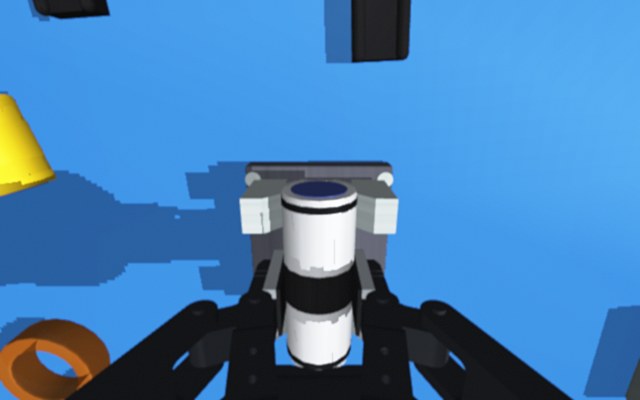

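>>> play_rows --rows '[[1, [0, -0.12, 0.2], [0.1, 0, 0]]]'

```text
time: 26.45
ee_pos: [0.6032, -0.0368, 0.0394]
tcp_rot: [179.8, 0.1, 87.3]
wrist_force: [-0.6, 0.2, 11.6]
opening: 0.0297
```

>>> play_rows --rows '[[1, [0, -0.12, 0.2], [0.1, 0, 0]]]'

```text
time: 26.55
ee_pos: [0.6032, -0.0368, 0.0394]
tcp_rot: [179.7, 0.1, 87.3]
wrist_force: [-1.6, 0.8, 11.1]
opening: 0.0302
```

```bash
python3 - <<'E'
from h import *
for i in range(4):
    w=camera("wrist");o=get_obs();print(o["time"],np.round(o["wrist_force"],1),np.round(o["torque"],2),np.round(o["ee_pos"]*1e3,1),np.round(o["tcp_rot"],2))
E
```

```text
26.6 [-1.4  0.4 10.7] [ 0.12  0.27 -0.03] [603.2 -36.7  39.4] [1.7965e+02 7.0000e-02 8.7340e+01]
26.65 [-2.   0.2 11.2] [ 0.06  0.33 -0.04] [603.2 -36.8  39.4] [1.7965e+02 7.0000e-02 8.7330e+01]
26.7 [-1.8  0.8 11.3] [0.1  0.3  0.04] [603.2 -36.7  39.4] [1.7965e+02 7.0000e-02 8.7340e+01]
26.75 [-2.3  0.2 11.9] [0.11 0.3  0.04] [603.2 -36.8  39.4] [1.7965e+02 7.0000e-02 8.7340e+01]
```

>>> play_rows --rows '[[1, [0, -0.12, 0.3], [0.2, 0, 0]]]'

```text
time: 26.85
ee_pos: [0.6033, -0.0367, 0.0393]
tcp_rot: [179.6, 0.1, 87.3]
wrist_force: [-7.8, 0.8, 24.8]
opening: 0.0302
```

>>> play_rows --rows '[[1, [0, -0.12, 0.3], [0.2, 0, 0]]]'

```text
time: 26.95
ee_pos: [0.6032, -0.0368, 0.0393]
tcp_rot: [179.6, 0.1, 87.3]
wrist_force: [-5.8, 1.0, 20.4]
opening: 0.0301
```

```bash
python3 - <<'E'
from h import *
for i in range(10):
    w=camera(("wrist","top","scene")[i%3]);o=get_obs();print(o["time"],np.round(o["wrist_force"],1),np.round(o["torque"],2),np.round(o["ee_pos"]*1e3,1),np.round(o["tcp_rot"],2))
    if i%3==2: cv2.imwrite("pics/s14.png",w["img"][:,:,::-1])
    if i==7: 
        print(look([w],"short",cyl(.044,.03),(532,255.5,7.5)));print(look([w],"medium",cyl(.064,.03),(522.5,-367.5,14.5)))
E
```

```text
27.0 [-6.   0.9 18.6] [ 0.16  1.11 -0.01] [603.2 -36.8  39.3] [1.796e+02 8.000e-02 8.734e+01]
27.05 [-5.3  1.6 19.4] [0.12 1.09 0.05] [603.2 -36.8  39.3] [1.796e+02 8.000e-02 8.734e+01]
27.1 [-6.1  0.5 19.5] [ 0.18  1.14 -0.02] [603.2 -36.8  39.3] [1.796e+02 8.000e-02 8.734e+01]
27.15 [-5.8  0.7 18.2] [0.14 1.16 0.04] [603.2 -36.8  39.3] [1.796e+02 8.000e-02 8.734e+01]
27.2 [-5.1  0.7 19.3] [0.17 1.1  0.07] [603.2 -36.7  39.3] [1.796e+02 8.000e-02 8.734e+01]
27.25 [-5.6  0.4 18.6] [ 0.15  1.16 -0.04] [603.2 -36.8  39.3] [1.796e+02 8.000e-02 8.734e+01]
27.3 [-5.9  0.6 19.4] [0.15 1.11 0.03] [603.2 -36.8  39.3] [1.796e+02 8.000e-02 8.734e+01]
27.35 [-5.8 -0.  19.8] [ 0.16  1.12 -0.02] [603.2 -36.8  39.3] [1.796e+02 8.000e-02 8.734e+01]
[(array([531.8, 254.4,   2. ]), np.float64(0.118))]
[(array([ 523. , -367.6,   11.3]), np.float64(0.108))]
27.5 [-6.1 -0.4 19.7] [0.15 1.17 0.01] [603.2 -36.8  39.3] [1.796e+02 8.000e-02 8.734e+01]
27.55 [-5.5  0.9 18.9] [0.16 1.13 0.03] [603.2 -36.8  39.3] [1.796e+02 8.000e-02 8.734e+01]
```

View pics/s14.png

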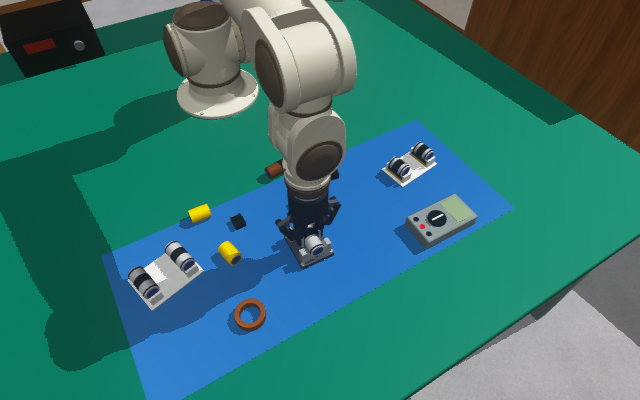

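>>> play_rows --rows '[[1, [0, -0.2, 0.25], [0.2, 0, 0]], [1, [0, -0.2, 0.25], [0.2, 0, 0]]]'

```text
time: 27.75
ee_pos: [0.6032, -0.0368, 0.0394]
tcp_rot: [179.4, 0.1, 87.3]
wrist_force: [1.3, 0.4, 10.5]
opening: 0.0302
```

```bash
python3 - <<'E'
from h import *
for i in range(5):
    w=camera(("wrist","top","scene")[i%3]);o=get_obs();print(o["time"],np.round(o["wrist_force"],1),np.round(o["torque"],2),np.round(o["ee_pos"]*1e3,1),np.round(o["tcp_rot"],2))
E
```

```text
27.8 [ 2.3 -0.6 12.1] [ 0.05 -0.24 -0.01] [603.2 -36.8  39.4] [1.7938e+02 8.0000e-02 8.7340e+01]
27.85 [ 1.3  0.8 13. ] [ 0.13 -0.2  -0.01] [603.2 -36.8  39.4] [1.7938e+02 8.0000e-02 8.7340e+01]
27.9 [ 1.5 -0.2 10.8] [ 0.11 -0.22  0.04] [603.2 -36.8  39.4] [1.7939e+02 8.0000e-02 8.7340e+01]
27.95 [ 1.7  0.1 11.5] [ 0.08 -0.19  0.02] [603.2 -36.8  39.4] [1.7939e+02 8.0000e-02 8.7340e+01]
28.0 [ 1.3 -0.3 10.9] [ 0.04 -0.18  0.03] [603.2 -36.8  39.3] [1.7939e+02 8.0000e-02 8.7340e+01]
```

>>> play_rows --rows '[[1, [0, -0.15, 0.28], [0.3, 0, 0]]]'

```text
time: 28.1
ee_pos: [0.6032, -0.0368, 0.0393]
tcp_rot: [179.4, 0.1, 87.3]
wrist_force: [-5.9, 1.5, 19.1]
opening: 0.0302
```

```bash
python3 - <<'E'
from h import *
for i in range(5):
    w=camera(("wrist","top","scene")[i%3]);o=get_obs();print(o["time"],np.round(o["wrist_force"],1),np.round(o["torque"],2),np.round(o["ee_pos"]*1e3,1),np.round(o["tcp_rot"],2))
E
```

```text
28.15 [-2.8  0.9 15.8] [0.12 0.59 0.02] [603.2 -36.8  39.4] [1.7944e+02 8.0000e-02 8.7340e+01]
28.2 [-2.3  0.9 15.8] [0.16 0.65 0.03] [603.2 -36.8  39.3] [1.7944e+02 8.0000e-02 8.7340e+01]
28.25 [-3.4 -0.3 14.8] [0.12 0.58 0.04] [603.2 -36.8  39.4] [1.7943e+02 8.0000e-02 8.7340e+01]
28.3 [-2.8 -0.2 16.2] [ 0.12  0.55 -0.03] [603.2 -36.8  39.3] [1.7943e+02 8.0000e-02 8.7340e+01]
28.35 [-2.9  0.2 15.7] [0.09 0.55 0.01] [603.2 -36.8  39.3] [1.7943e+02 8.0000e-02 8.7340e+01]
```

```bash
python3 - <<'E'
from workcell import job_done,get_obs
print(job_done()); o=get_obs(); print(o["time"],o["wrist_force"],o["ee_pos"],o["opening"])
E
```

```text
the job is handed in; nothing more can be done
None
the job is handed in; nothing more can be done
```

I laid the short and the medium barrel in the free cradles of their own racks and let go of them. I then seated the long barrel in the V-block and handed the job in while still gripping and pressing it. No verdict was reported. The clock stood at about 28.4 s of the 72 s allowed.

**Short and medium barrels:** in the wrist pictures taken after release, both centres lay within about 1.5 mm and 1.5° of where I measured the cradles. The later top and scene fits, with coarser pixels, put the short barrel's angle anywhere from 2° to 12°, where the cradle reads 7.3°. The top fit put the medium at 11.3° against 14.6°. The limit is 5.7°, and I trusted the wrist fits.

**Long barrel:**
- **Fit in the V:** the wrist picture put it about 0.3 mm off centre lengthwise, on the V line and parallel to it to within about 0.2°.
- **Height:** contact came at the expected height, and the tool stayed there while pressing.
- **Force:** the last readings were about 15.5 N down, about 0 N across the V and about 3 N along it. While I was setting the force, it briefly reached 25 N.
- **Tilt:** the tool leaned about 0.6° lengthwise by the end, inside the 0.04 rad limit.

The forces on the two V faces cannot be read directly. I judged them balanced because the sideways wrist force was near zero. The last scene picture shows the samples, tape roll and meter in place; I did not measure them again.

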